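# Hold back the autosampler's belt tensioner

### The job

The autosampler's drive plate lies open on the bench for a belt change. With the gripper's fingers, push the upright post of the sprung tensioner arm so that the arm swings back past the click of its pawl, keep going until you feel the arm come up against the roller of the idler block, and finish while still holding it pressed there with the fingers. Let the arm work the pawl (do not touch the pawl slider), do not ram the block, and leave the loose things around it where they are.

Things in the scene. Friction and masses are not known exactly. Their poses are not given: they have to be found in the camera images.
- drive_plate: aluminium base plate fixed to the bench, 12 mm thick; origin on the bench; it reaches from -90 to +115 mm along its x and -120 to +150 mm along its y; z up, yaw varies. Nothing fixed to it is above 48 mm over the bench but the post (84 mm) and the pivot's spindle (56 mm)
- tensioner_pivot (a point): point on the tensioner arm's vertical hinge axis, at plate (0, -80) mm, 28 mm above the bench; its axes are the plate's
- tensioner_post (a point): middle of the free height of the round steel post on the tensioner arm, 60 mm above the bench, 110 mm from the hinge axis: diameter 16 mm, from 36 to 84 mm above the bench. Push it from the side away from the idler block. The point's y axis points along the arm from pivot to nose, its x axis in the pushing direction
- tensioner_nose (a point): axis of the rounded nose (diameter 10 mm) at the free end of the tensioner arm, 150 mm from the hinge axis, 28 mm above the bench. The arm is a steel bar 16 mm wide, lying level from 20 to 36 mm above the bench. Its spring needs about 4.5 N at the post at rest and 8 N at 0.55 rad (0.7 N m per rad); riding up the pawl takes up to about 10 N more
- tensioner_arm (a joint): swing of the tensioner arm, rad: 0 at rest (leaning 0.35 rad from the plate's +y towards its -x), growing clockwise from above, towards the plate's +x and the block. From 0.3 the nose rides up the pawl; at about 0.46 the pawl snaps out behind it; let go, the arm rests on it at 0.47. The block stops it between 0.54 and 0.86: force rises there by 6 N or more in 2 mm at the post
- pawl_slider (a joint): retreat of the sprung pawl slider, m: 0 is home (out), pushed back by about 6 mm as the nose passes, 12 mm at most
- pawl_tip (a point): tip of the pawl slider, a steel slide between two dark rails beyond the arm's nose, 28 mm above the bench, its top at 36 mm; 149 mm from the hinge axis when home
- idler_block: aluminium block, 34 x 36 mm, its top 42 mm above the bench, with an upright black roller of 20 mm diameter on its side towards the arm; the origin lies on the roller's axis, on the plate's top face, and x points from roller to block. Clamped, it does not move; its place along its slot (along the plate's x, 85 mm from the hinge axis along the plate's y) varies by 30 mm
- spare_pulley: bystander: loose aluminium toothed-belt pulley, 30 mm across, 16 mm tall, lying on the drive plate; origin at the centre of its underside
- hex_key: bystander: dark L-shaped key, 90 mm long, 6 mm thick, lying beside the drive plate
- vial: bystander: small amber vial with black cap, 22 mm across, 34 mm tall, standing beside the drive plate; origin under its centre
- screwdriver: bystander: screwdriver lying on the bench
- parts_tray: bystander: grey divided tray, 110 x 160 x 30 mm
- reagent: bystander: amber bottle, 68 mm across, 150 mm tall
- wrench: bystander: steel wrench lying on the bench
- vial_rack: bystander: white block with twelve holes, 90 x 130 x 30 mm

How it is judged (in metres and radians):
On the way, in this order (a step that is already met when the one before it is completed fails the run):
1. the arm's nose pushes the pawl back (value of joint pawl_slider above 0.004 m and value of joint tensioner_arm above 0.3 rad).
2. the arm is past the click: the pawl has snapped home behind the nose (value of joint tensioner_arm above 0.51 rad and value of joint pawl_slider below 0.003 m), for 0.05 s.
At the end, for the whole second after the job is handed in: The tensioner arm is past the click (more than 0.51 rad, so that the pawl carries nothing), the pawl is home within 3 mm, the arm presses on the idler block's roller with more than 1 N and is still (under 0.05 rad/s), and the gripper's fingers hold it there with more than 2 N (all of step 2 and contact force between the fingers and tensioner_arm above 2 N and contact force between tensioner_arm and idler_block above 1 N and velocity of joint tensioner_arm between -0.05 and 0.05 rad/s); the arm keeps its last pose, push and grip.
It fails at once if the gripper touches the pawl slider (contact force between any of the fingers, the arm and pawl_slider above 1 N).
It fails at once if the arm is rammed against the idler block (over 60 N) (contact force between tensioner_arm and idler_block above 60 N).
It fails at once if a loose bystander is moved by more than 20 mm (distance of any of spare_pulley, hex_key, vial, screwdriver, parts_tray, reagent, wrench, vial_rack from where it was at the start of the episode above 0.02 m).
It also fails if it takes over 64 s, if anything falls off the work surface, if the arm or the gripper's body presses on something with over 40 N, if the wrist force passes 120 N, or if a joint passes its speed limit or range.

### The arm

A 7-joint arm with a two-finger parallel gripper is mounted at the origin on the work surface. World frame = base frame: x ahead of the robot, y to its left, z up, the work surface at z = 0. Lengths are in mm, angles in rad, forces in N, time in s.
With the tool pointing down it reaches from about 350 to 900 mm from the base axis. Payload 8.1 kg.
Tool frame: the origin (TCP) lies midway between the tips of the shut fingers; the grasp point (between the pads) lies 19 mm behind it; z points along the fingers, y is the line along which they close (so a half turn about z gives the same grasp; the last joint's range is limited). The gripper opens to 92 mm and grips with 3 to 60 N. Pads are 19 mm wide; open, the fingers measure 130 mm over their backs; the gripper's body (75 mm by 190 mm) begins 47 mm behind the grasp point.
Start: joints at [1.063, 0.434, 0.025, 1.573, -0.012, 1.134, -0.075], TCP at [246.125, -574.512, 226.742] pointing down, gripper open.
Joint ranges: [-2.62, 2.62], [-0.44, 2.09], [-1.27, 1.32], [0.08, 2.57], [-1.32, 4.46], [0.12, 2], [-2.74, 2.74]. Speed limits (rad/s): [2.22, 2.22, 3.01, 3.01, 3.14, 3.14, 3.14].

### API

Orientations are given as a unit quaternion [x, y, z, w].
In Python, from bench import robot gives the robot as it stands.
- The arm moves only by the shell command python3 -m inch 'ROWS' [FORCE]. ROWS is JSON, a list of rows, each an object with "dp": the shift along the tool's x, y, z in mm, a list of three; "dr": the turn, a rotation vector about the tool's x, y, z in rad, a list of three; "fingers": the closure, from 0 (fully open) to 1 (shut). In form: [{"dp": [dx, dy, dz], "dr": [ax, ay, az], "fingers": fingers}, ...]. A call has 1 to 20 rows; each row shifts and turns the commanded pose from where the row before left it, along the tool's axes as they then stand; what a row does not reach is not made up. A row lasts 1/10 s, in which the tool goes at most 50 mm and 8.59 degrees, less where a joint would pass 70% of its speed; a pose out of reach is approached as far as the arm can. A call is refused whole if a number of a shift passes 50 or a number of a turn 0.15, either way. A call with a gripper value outside its range is refused whole. The fingers move at their own pace and stop on an object; FORCE is the grip in N (left out, the last holds). Time passes only in rows, so rows that do not move let the fingers close. It gives the time, the measured TCP pose, the force, the opening and the grip force at its end, in the units of the state.
- robot.get_obs(): the state, without advancing time (a new reading comes with each control period).
- robot.snapshot(name): name is "scene" or "top"; returns a dict with "pixels" (420x560x3 uint8, red, green, blue), "fx", "fy", "cx", "cy" (pixels), "k1" (the pictures are not rectified: a ray, as slopes to the right and down, at radius r is drawn at 1 + k1 r^2 times it, then the intrinsics apply), "view" (4x4, takes a point from world to camera coordinates). Camera axes: x right, y up, looking along -z (the intrinsics and any distortion apply to the point x, -y, -z); pixel columns grow to the right and rows downward; lengths in mm; the calibration is good to about 2 mm. A picture is of the moment at which its call begins. There is no depth.
- robot.hand_in(): hands the job in; it is judged then, once.
Trained networks look in the newest picture that a camera, given by its name, has taken for a name from the list of things; names that differ only in an ending like _2 or _b are one class to them, and where a whole thing is asked for, a point or a joint stands for the part that bears it (a point fixed in the world has none). Each returns a list of dicts, best first, with "score" (0 to 1); they miss things now and then, are a little off and sometimes report something else, mostly with a low value. They report only what shows in the picture. A call takes as long as a camera call.
- robot.find_in(camera, name): "xyz" ([x, y, z] in mm, in world coordinates, good to about 4 mm: the middle of the surface that is visible of it).
The state is a dict: "t": time; "joints": joint angles; "qvel": joint speeds; "joint_efforts": joint torques, N m; "position": TCP position; "orientation": TCP orientation; "wrist_force": force on the tool from outside, world axes, zero at the start; "torque": the same for the moment, N m; "width": finger opening in mm; "grasp_force": force on a finger pad.
Only numpy, scipy, OpenCV 4.12 (cv2) and the standard library are available. Lean on these libraries where they do the work, as an engineer would, in place of code of your own. Each camera call takes 0.05 s, during which the arm holds its last target. There are 200 camera calls.

## Working session

There is one attempt and no reset: what is moved stays moved. The work goes in short steps, Python scripts to look and compute and a shell command to move; the robot and the scene stay as the last step left them, time stands still between calls to the robot, and variables do not carry over. Pictures are saved under pics/ and viewed, at most 10 in all, crops included, and the job is handed in when it is done.

```bash
mkdir -p pics; ls
python3 - <<'E'
from bench import robot
import cv2
o=robot.get_obs();print(o)
for c in("top","scene"):
    s=robot.snapshot(c);cv2.imwrite(f"pics/{c}1.png",s["pixels"][:,:,::-1])
    print(c,s["fx"],s["cx"],s["cy"],s["k1"],s["view"])
    for n in["drive_plate","tensioner_post","tensioner_nose","tensioner_pivot","pawl_tip","idler_block","spare_pulley","hex_key","vial","reagent"]:
        print(n,[(round(d["score"],2),[round(float(v)) for v in d["xyz"]]) for d in robot.find_in(c,n)[:2]])
E
```

```text
pics
{'t': 0.0, 'joints': array([ 1.06344958,  0.43520052,  0.0249865 ,  1.57409723, -0.01155482,
        1.13399761, -0.07516295]), 'qvel': array([ 0.00066698,  0.00094695, -0.0010477 ,  0.00084402, -0.00216212,
        0.00082409,  0.00028987]), 'joint_efforts': array([-1.75968044e-04, -6.67847729e+01,  9.84963700e-01, -3.14458752e+01,
       -6.06448087e-02,  4.28830110e-02,  1.64203830e-04]), 'position': array([ 245.84144902, -574.06408885,  225.95904622]), 'orientation': array([ 9.79604653e-01,  2.00933111e-01, -2.47413747e-04, -7.39186200e-04]), 'wrist_force': array([ 0.28030814, -0.48540372, -0.43585289]), 'torque': array([ 0.00788183,  0.00852083, -0.02356604]), 'grasp_force': 0.0, 'width': 91.78312704231726}
top 447.4952987954016 285.041982475095 204.33926678751115 -0.08317432644842292 [[-2.06683089e-02 -9.99599488e-01  1.93309196e-02 -6.54477166e+00]
 [ 9.89838765e-01 -1.77381222e-02  1.41083590e-01 -5.11312733e+02]
 [-1.40684190e-01  2.20504528e-02  9.89808939e-01 -1.29140424e+03]
 [ 0.00000000e+00  0.00000000e+00  0.00000000e+00  1.00000000e+00]]
drive_plate [(0.61, [532,
[... 381 characters left out ...]
 [532, -27, 15])]
reagent []
scene 501.2881828845719 262.96343826600975 213.70033425624703 -0.1705147222310811 [[ 6.69560650e-01  7.42720958e-01 -7.35623926e-03 -3.40123514e+02]
 [-5.18658049e-01  4.74612195e-01  7.11151948e-01  1.99330674e+02]
 [ 5.31678817e-01 -4.72343988e-01  7.02999852e-01 -1.66885795e+03]
 [ 0.00000000e+00  0.00000000e+00  0.00000000e+00  1.00000000e+00]]
drive_plate [(0.64, [492, -96, 12])]
tensioner_post [(0.97, [495, -46, 36])]
tensioner_nose [(0.69, [499, -53, 39])]
tensioner_pivot [(0.81, [496, -99, 18]), (0.45, [496, -46, 37])]
pawl_tip []
idler_block []
spare_pulley []
hex_key [(0.51, [475, -182, 7])]
vial [(0.48, [439, 68, 29])]
reagent [(0.66, [621, -460, 93])]
```

Run:
```python
import cv2
a=cv2.imread("pics/top1.png");cv2.imwrite("pics/t1c.png",cv2.resize(a[100:310,180:460],(800,600),interpolation=cv2.INTER_CUBIC))
a=cv2.imread("pics/scene1.png");cv2.imwrite("pics/s1b.png",a)
```

```text
(no output)
```

View pics/t1c.png

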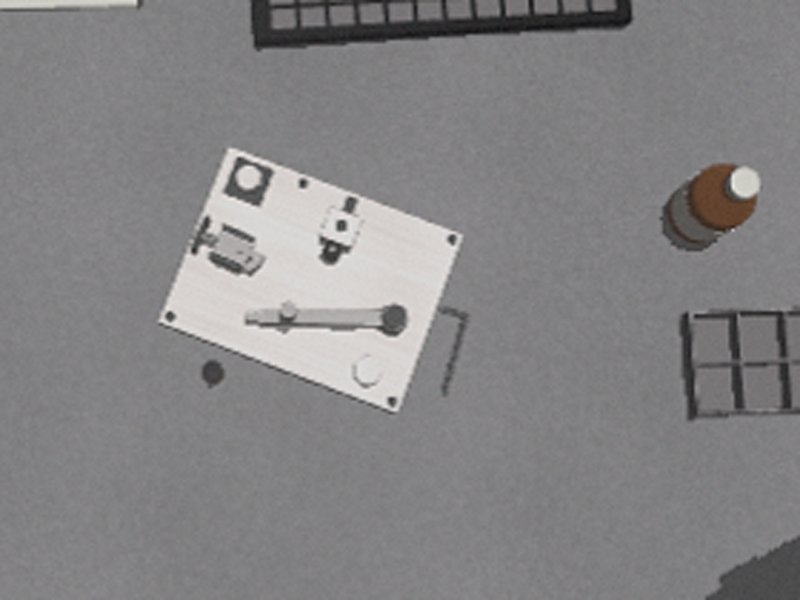

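View pics/s1b.png

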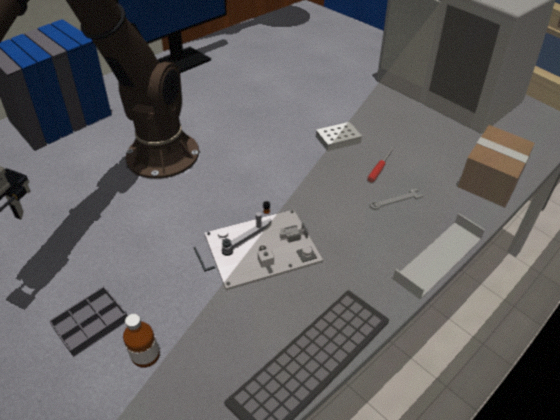

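The top crop shows the plate corners at (232,148), (463,235), (398,412) and (160,322). The pivot is at (394,319), the post top at (288,309), the nose at (250,318), the roller at (330,252) and the pawl at (262,262). The pulley (367,371), vial (212,372) and hex key (455,350) are all on the -x side or beside the plate.

```bash
cat > h.py <<'E'
import numpy as np, cv2
def ray(s,uv,z):
    K=np.array([[s["fx"],0,s["cx"]],[0,s["fy"],s["cy"]],[0,0,1]])
    p=cv2.undistortPoints(np.array([[uv]],float),K,np.array([s["k1"],0,0,0,0.]))[0,0]
    V=np.array(s["view"]);R=V[:3,:3];c=-R.T@V[:3,3];d=R.T@np.array([p[0],-p[1],-1])
    return c+d*(z-c[2])/d[2]
E
python3 - <<'E'
from bench import robot
from h import *
s=robot.snapshot("top")
f=lambda u,v:(180+u*.35-.325,100+v*.35-.325)
W=np.array([ray(s,f(*c),12)[:2] for c in[(160,322),(232,148),(463,235),(398,412)]])
P=np.array([[-90,150],[115,150],[115,-120],[-90,-120.]])
a=P-P.mean(0);b=W-W.mean(0)
yaw=np.arctan2((a[:,0]*b[:,1]-a[:,1]*b[:,0]).sum(),(a*b).sum())
R=np.array([[np.cos(yaw),-np.sin(yaw)],[np.sin(yaw),np.cos(yaw)]]);t=W.mean(0)-R@P.mean(0)
print("yaw",yaw,"t",t,"res",(P@R.T+t-W).round(1).tolist())
pv=R@[0,-80]+t;print("pivot",pv,"seen",ray(s,f(394,319),56))
for q in(0,.3,.46,.54,.7,.86):
    d=R@[-np.sin(.35-q),np.cos(.35-q)];print(q,"post",(pv+110*d).round(1),"nose",(pv+150*d).round(1),"push dir",np.round([d[1],-d[0]],3))
for n,u,z in(("post",(288,309),84),("nose",(249,318),36),("pulley",(367,371),28),("vial",(212,372),34),("roller",(330,252),30)):
    w=ray(s,f(*u),z);print(n,w.round(1),"plate",(R.T@(w[:2]-t)).round(1))
E
```

```text
yaw -0.38541189310147456 t [519.45130307 -39.56970246] res [[-0.3, 1.1], [2.4, 2.2], [0.3, -2.4], [-2.3, -0.9]]
pivot [ 489.37603533 -113.70119557] seen [ 485.97914803 -110.59811503   56.        ]
0 post [493.3  -3.8] nose [494.7  36.2] push dir [ 0.999 -0.035]
0.3 post [525.6  -9.8] nose [538.7  27.9] push dir [ 0.944 -0.329]
0.46 post [541.7 -16.9] nose [560.7  18.3] push dir [ 0.88  -0.475]
0.54 post [549.2 -21.4] nose [571.   12.1] push dir [ 0.839 -0.544]
0.7 post [563.2 -32.1] nose [590.   -2.5] push dir [ 0.742 -0.671]
0.86 post [575.2 -44.9] nose [606.4 -19.9] push dir [ 0.625 -0.78 ]
post [494.5  -2.1  84. ] plate [-37.2  25.3]
nose [492.3  37.9  36. ] plate [-54.3  61.6]
pulley [435.6 -83.5  28. ] plate [-61.2 -72.2]
vial [437.1  76.9  34. ] plate [-120.1   77. ]
roller [561.3 -48.   30. ] plate [41.9  7.9]
```

```bash
python3 -m inch '[{"dp":[0,0,0],"dr":[0,0,0.145],"fingers":1},{"dp":[0,0,0],"dr":[0,0,0.145],"fingers":1},{"dp":[0,0,0],"dr":[0,0,0.145],"fingers":1},{"dp":[15,-40,0],"dr":[0,0,0],"fingers":1},{"dp":[15,-40,0],"dr":[0,0,0],"fingers":1},{"dp":[15,-40,0],"dr":[0,0,0],"fingers":1},{"dp":[15,-40,0],"dr":[0,0,0],"fingers":1},{"dp":[15,-40,0],"dr":[0,0,0],"fingers":1},{"dp":[15,-40,0],"dr":[0,0,0],"fingers":1},{"dp":[15,-40,0],"dr":[0,0,0],"fingers":1},{"dp":[15,-40,0],"dr":[0,0,0],"fingers":1},{"dp":[15,-40,0],"dr":[0,0,0],"fingers":1},{"dp":[15,-40,0],"dr":[0,0,0],"fingers":1},{"dp":[15,-40,0],"dr":[0,0,0],"fingers":1},{"dp":[15,-40,0],"dr":[0,0,0],"fingers":1},{"dp":[15,-40,0],"dr":[0,0,0],"fingers":1},{"dp":[0,0,0],"dr":[0,0,0],"fingers":1},{"dp":[0,0,0],"dr":[0,0,0],"fingers":1}]' 20
```

```text
t: 2.95
position: [457.0, -59.8, 226.7]
orientation: [1.0, -0.014, 0.0, 0.0]
wrist_force: [-0.1, -0.4, -0.1]
width: 0.4
grasp_force: 0.0
```

```bash
python3 -m inch '[{"dp":[-4,-29,0],"dr":[0,0,0],"fingers":1},{"dp":[-3,-28,0],"dr":[0,0,0],"fingers":1},{"dp":[0,0,30],"dr":[0,0,0],"fingers":1},{"dp":[0,0,30],"dr":[0,0,0],"fingers":1},{"dp":[0,0,30],"dr":[0,0,0],"fingers":1},{"dp":[0,0,30],"dr":[0,0,0],"fingers":1},{"dp":[0,0,30],"dr":[0,0,0],"fingers":1},{"dp":[0,0,24],"dr":[0,0,0],"fingers":1},{"dp":[0,0,0],"dr":[0,0,0],"fingers":1},{"dp":[0,0,0],"dr":[0,0,0],"fingers":1}]'
python3 - <<'E'
from bench import robot
import cv2
a=robot.snapshot("scene")["pixels"][150:300,170:370,::-1];cv2.imwrite("pics/s2.png",cv2.resize(a,(800,600),interpolation=cv2.INTER_CUBIC))
E
```

```text
t: 3.95
position: [451.4, -4.5, 53.1]
orientation: [1.0, -0.016, -0.0, 0.0]
wrist_force: [0.6, -0.3, 0.6]
width: 0.1
grasp_force: 0.0
```

View pics/s2.png

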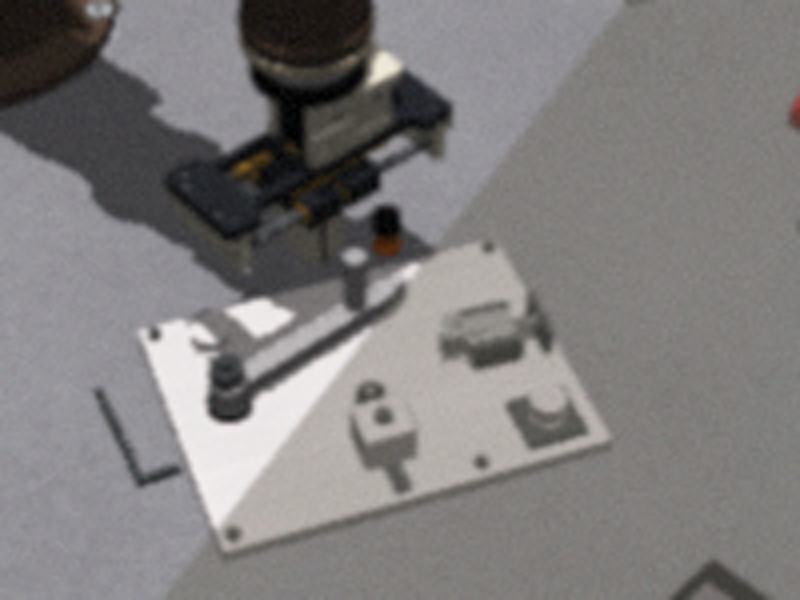

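The closed fingers sit just behind the post: they are at about (325,230) and the post top is at (353,257). The body is clear of everything around it. Next I approach to contact.

```bash
python3 -m inch '[{"dp":[8,0,0],"dr":[0,0,0],"fingers":1},{"dp":[6,0,0],"dr":[0,0,0],"fingers":1},{"dp":[3,0,0],"dr":[0,0,0],"fingers":1},{"dp":[2,0,0],"dr":[0,0,0],"fingers":1},{"dp":[2,0,0],"dr":[0,0,0],"fingers":1},{"dp":[2,0,0],"dr":[0,0,0],"fingers":1},{"dp":[0,0,0],"dr":[0,0,0],"fingers":1}]'
```

```text
t: 4.7
position: [474.4, -4.2, 52.6]
orientation: [1.0, -0.015, -0.0, 0.0]
wrist_force: [0.2, -0.0, 0.7]
width: 0.1
grasp_force: 0.0
```

```bash
python3 -m inch '[{"dp":[2,0,0],"dr":[0,0,0],"fingers":1},{"dp":[2,0,0],"dr":[0,0,0],"fingers":1},{"dp":[2,0,0],"dr":[0,0,0],"fingers":1},{"dp":[0,0,0],"dr":[0,0,0],"fingers":1}]'
```

```text
t: 5.1
position: [479.9, -4.2, 52.5]
orientation: [1.0, -0.015, -0.001, 0.0]
wrist_force: [-4.3, 2.1, 2.0]
width: 0.3
grasp_force: 2.3
```

```bash
python3 -m inch '[{"dp":[2.8,-0.4,0],"dr":[0,0,0.025],"fingers":1},{"dp":[2.8,-0.4,0],"dr":[0,0,0.025],"fingers":1},{"dp":[2.8,-0.4,0],"dr":[0,0,0.025],"fingers":1},{"dp":[2.8,-0.4,0],"dr":[0,0,0.025],"fingers":1},{"dp":[2.8,-0.4,0],"dr":[0,0,0.025],"fingers":1},{"dp":[2.8,-0.4,0],"dr":[0,0,0.025],"fingers":1},{"dp":[2.8,-0.4,0],"dr":[0,0,0.025],"fingers":1},{"dp":[2.8,-0.4,0],"dr":[0,0,0.025],"fingers":1},{"dp":[2.8,-0.4,0],"dr":[0,0,0.025],"fingers":1},{"dp":[2.8,-0.4,0],"dr":[0,0,0.025],"fingers":1},{"dp":[0,0,0],"dr":[0,0,0],"fingers":1}]'
python3 - <<'E'
from bench import robot
print(robot.get_obs()["wrist_force"])
E
```

```text
t: 6.2
position: [507.5, -5.2, 52.4]
orientation: [0.99, -0.14, -0.001, 0.001]
wrist_force: [-6.6, -0.4, 3.9]
width: 0.8
grasp_force: 3.4
[-6.56537221 -0.42812674  3.89487022]
```

```bash
python3 -m inch '[{"dp":[2.2,-0.4,0],"dr":[0,0,0.02],"fingers":1},{"dp":[2.2,-0.4,0],"dr":[0,0,0.02],"fingers":1},{"dp":[2.2,-0.4,0],"dr":[0,0,0.02],"fingers":1},{"dp":[2.2,-0.4,0],"dr":[0,0,0.02],"fingers":1},{"dp":[0,0,0],"dr":[0,0,0],"fingers":1}]'
```

```text
t: 6.7
position: [513.4, -5.9, 52.0]
orientation: [0.984, -0.18, -0.004, 0.001]
wrist_force: [-15.5, -0.7, 11.3]
width: 0.3
grasp_force: 7.6
```

```bash
python3 -m inch '[{"dp":[2.2,-0.4,0],"dr":[0,0,0.02],"fingers":1},{"dp":[2.2,-0.4,0],"dr":[0,0,0.02],"fingers":1},{"dp":[2.2,-0.4,0],"dr":[0,0,0.02],"fingers":1},{"dp":[0,0,0],"dr":[0,0,0],"fingers":1}]'
```

```text
t: 7.1
position: [520.7, -7.8, 52.0]
orientation: [0.978, -0.209, -0.003, 0.001]
wrist_force: [-11.8, -1.7, 6.7]
width: 0.5
grasp_force: 5.9
```

```bash
python3 -m inch '[{"dp":[2.2,-0.4,0],"dr":[0,0,0.02],"fingers":1},{"dp":[2.2,-0.4,0],"dr":[0,0,0.02],"fingers":1},{"dp":[0,0,0],"dr":[0,0,0],"fingers":1}]'
```

```text
t: 7.4
position: [526.2, -9.5, 52.1]
orientation: [0.973, -0.229, -0.002, 0.001]
wrist_force: [-7.0, -4.3, 2.1]
width: 0.6
grasp_force: 2.8
```

The force dropped near q≈0.46, which fits the click. I'll continue in small steps and watch for the block.

```bash
python3 -m inch '[{"dp":[2.2,-0.4,0],"dr":[0,0,0.02],"fingers":1},{"dp":[2.2,-0.4,0],"dr":[0,0,0.02],"fingers":1},{"dp":[0,0,0],"dr":[0,0,0],"fingers":1}]'
```

```text
t: 7.7
position: [530.0, -10.8, 51.9]
orientation: [0.969, -0.249, -0.002, 0.001]
wrist_force: [-10.0, -3.2, 5.6]
width: 0.6
grasp_force: 4.5
```

```bash
python3 -m inch '[{"dp":[1.6,-0.3,0],"dr":[0,0,0.015],"fingers":1},{"dp":[1.6,-0.3,0],"dr":[0,0,0.015],"fingers":1},{"dp":[0,0,0],"dr":[0,0,0],"fingers":1}]'
```

```text
t: 8.0
position: [532.8, -11.9, 51.9]
orientation: [0.965, -0.263, -0.003, 0.002]
wrist_force: [-10.7, -2.7, 4.5]
width: 0.1
grasp_force: 4.7
```

Run:
```python
from bench import robot
import cv2
a=robot.snapshot("scene")["pixels"][165:285,190:350,::-1];cv2.imwrite("pics/s3.png",cv2.resize(a,(800,600),interpolation=cv2.INTER_CUBIC))
```

```text
(no output)
```

View pics/s3.png

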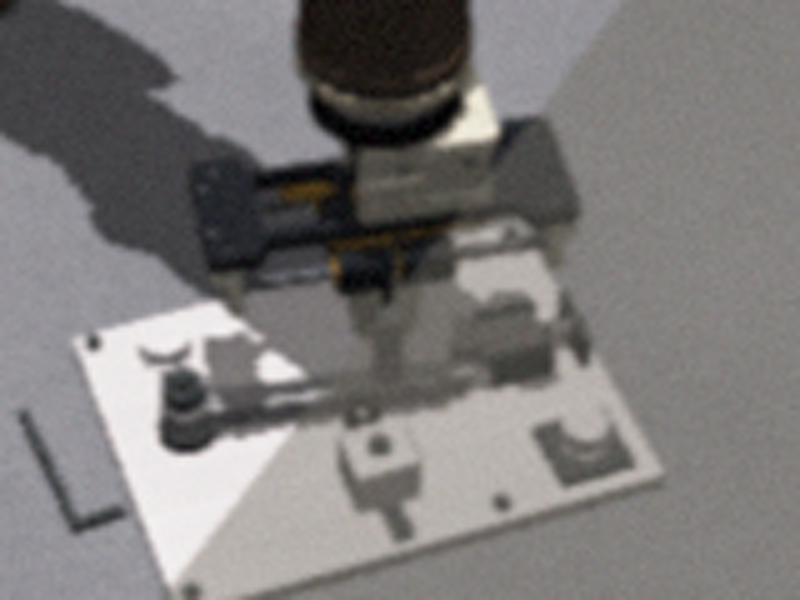

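The scene crop shows the arm now close to the roller at (355,410), with the nose at about (480,372) beside the pawl. All loose things are in place. I continue with small steps.

```bash
python3 -m inch '[{"dp":[1.6,-0.3,0],"dr":[0,0,0.015],"fingers":1},{"dp":[1.6,-0.3,0],"dr":[0,0,0.015],"fingers":1},{"dp":[0,0,0],"dr":[0,0,0],"fingers":1},{"dp":[0,0,0],"dr":[0,0,0],"fingers":1}]'
```

```text
t: 8.45
position: [535.6, -13.0, 51.9]
orientation: [0.961, -0.277, -0.003, 0.002]
wrist_force: [-10.8, -3.3, 4.3]
width: 0.4
grasp_force: 4.8
```

```bash
python3 -m inch '[{"dp":[1.6,-0.3,0],"dr":[0,0,0.015],"fingers":1},{"dp":[0,0,0],"dr":[0,0,0],"fingers":1},{"dp":[0,0,0],"dr":[0,0,0],"fingers":1}]'
```

```text
t: 8.75
position: [537.0, -13.6, 51.9]
orientation: [0.959, -0.284, -0.003, 0.002]
wrist_force: [-10.3, -3.0, 4.8]
width: 0.8
grasp_force: 4.8
```

```bash
python3 -m inch '[{"dp":[1.6,-0.3,0],"dr":[0,0,0.015],"fingers":1},{"dp":[0,0,0],"dr":[0,0,0],"fingers":1},{"dp":[0,0,0],"dr":[0,0,0],"fingers":1}]'
```

```text
t: 9.05
position: [538.4, -14.2, 51.8]
orientation: [0.957, -0.292, -0.003, 0.002]
wrist_force: [-11.5, -2.7, 5.6]
width: 0.2
grasp_force: 4.8
```

```bash
python3 -m inch '[{"dp":[1.6,-0.3,0],"dr":[0,0,0.015],"fingers":1},{"dp":[0,0,0],"dr":[0,0,0],"fingers":1},{"dp":[0,0,0],"dr":[0,0,0],"fingers":1}]'
```

```text
t: 9.35
position: [539.9, -14.8, 51.8]
orientation: [0.954, -0.299, -0.003, 0.002]
wrist_force: [-11.3, -3.3, 5.6]
width: 0.4
grasp_force: 4.8
```

```bash
python3 -m inch '[{"dp":[1.6,-0.3,0],"dr":[0,0,0.015],"fingers":1},{"dp":[0,0,0],"dr":[0,0,0],"fingers":1},{"dp":[0,0,0],"dr":[0,0,0],"fingers":1}]'
```

```text
t: 9.65
position: [541.3, -15.4, 51.8]
orientation: [0.952, -0.306, -0.003, 0.002]
wrist_force: [-12.1, -3.4, 5.7]
width: 0.4
grasp_force: 4.8
```

```bash
python3 -m inch '[{"dp":[1.0,-0.2,0],"dr":[0,0,0.009],"fingers":1},{"dp":[0,0,0],"dr":[0,0,0],"fingers":1},{"dp":[0,0,0],"dr":[0,0,0],"fingers":1}]'
```

```text
t: 9.95
position: [542.1, -15.8, 51.7]
orientation: [0.951, -0.31, -0.003, 0.002]
wrist_force: [-11.7, -2.3, 4.8]
width: 0.5
grasp_force: 4.8
```

```bash
python3 -m inch '[{"dp":[0,0.5,0],"dr":[0,0,0],"fingers":1},{"dp":[0,0.5,0],"dr":[0,0,0],"fingers":1},{"dp":[0,0,0],"dr":[0,0,0],"fingers":1},{"dp":[0,0,0],"dr":[0,0,0],"fingers":1}]'
python3 - <<'E'
from bench import robot
import cv2
o=robot.get_obs();print(o["wrist_force"],o["torque"],o["qvel"].round(3))
a=robot.snapshot("top")["pixels"][130:250,220:380,::-1];cv2.imwrite("pics/t4.png",cv2.resize(a,(800,600),interpolation=cv2.INTER_CUBIC))
a=robot.snapshot("scene")["pixels"][190:265,210:310,::-1];cv2.imwrite("pics/s4.png",cv2.resize(a,(800,600),interpolation=cv2.INTER_CUBIC))
E
```

```text
t: 10.35
position: [542.0, -15.8, 51.8]
orientation: [0.951, -0.31, -0.003, 0.001]
wrist_force: [-10.7, -0.9, 3.7]
width: 0.4
grasp_force: 4.7
[-10.67760522  -0.85588232   3.70276152] [-0.14535379  2.2549878  -0.03518724] [-0.002 -0.     0.002  0.001  0.001 -0.001 -0.   ]
```

View pics/s4.png

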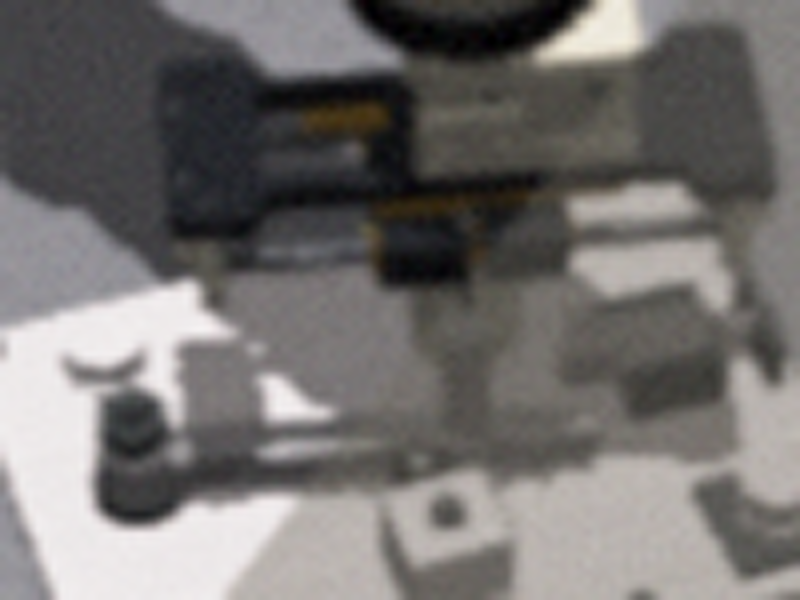

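View pics/t4.png

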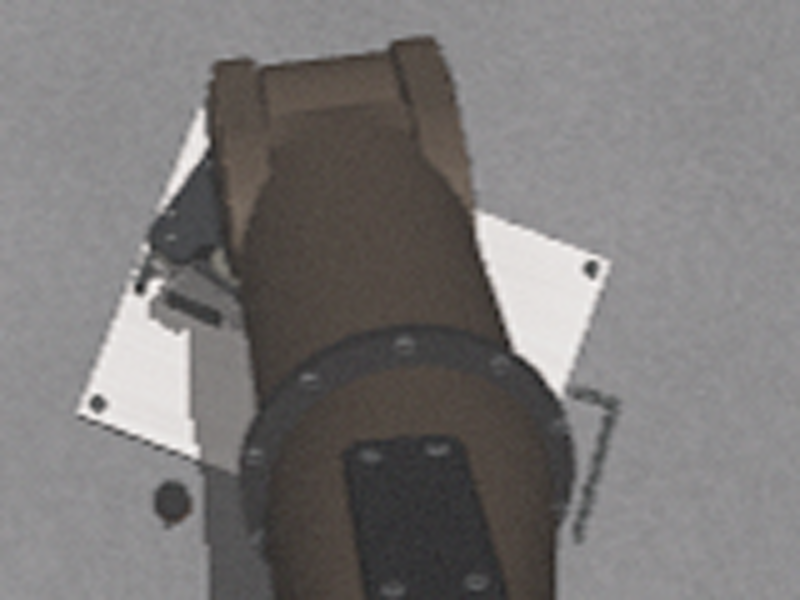

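In the scene crop the post is at (462,400) in front of the fingers, and the nose at (590,440) is past the pawl. The roller at (412,462) is almost touching the arm. The top view is hidden by the robot, but the vial and key are undisturbed.

```bash
python3 -m inch '[{"dp":[1.5,0,0],"dr":[0,0,0.014],"fingers":1},{"dp":[0,0,0],"dr":[0,0,0],"fingers":1},{"dp":[0,0,0],"dr":[0,0,0],"fingers":1}]'
```

```text
t: 10.75
position: [543.3, -16.5, 51.8]
orientation: [0.949, -0.316, -0.003, 0.001]
wrist_force: [-10.5, -0.2, 3.4]
width: 0.4
grasp_force: 4.7
```

```bash
python3 -m inch '[{"dp":[1.5,0,0],"dr":[0,0,0.014],"fingers":1},{"dp":[0,0,0],"dr":[0,0,0],"fingers":1},{"dp":[0,0,0],"dr":[0,0,0],"fingers":1}]'
```

```text
t: 11.05
position: [543.7, -16.7, 51.7]
orientation: [0.946, -0.323, -0.003, 0.001]
wrist_force: [-12.1, 2.9, 5.9]
width: 0.4
grasp_force: 6.4
```

```bash
python3 -m inch '[{"dp":[1.5,0,0],"dr":[0,0,0.014],"fingers":1},{"dp":[0,0,0],"dr":[0,0,0],"fingers":1},{"dp":[0,0,0],"dr":[0,0,0],"fingers":1}]'
```

```text
t: 11.35
position: [544.0, -16.7, 51.7]
orientation: [0.944, -0.329, -0.004, 0.001]
wrist_force: [-15.9, 4.1, 8.8]
width: 0.1
grasp_force: 8.4
```

The position has stalled at (544,-16.7) while the push rose from about 8 N to 15 N, so the arm is on the roller. I add one small step for margin and let it settle.

```bash
python3 -m inch '[{"dp":[1.5,0,0],"dr":[0,0,0],"fingers":1},{"dp":[0,0,0],"dr":[0,0,0],"fingers":1},{"dp":[0,0,0],"dr":[0,0,0],"fingers":1},{"dp":[0,0,0],"dr":[0,0,0],"fingers":1},{"dp":[0,0,0],"dr":[0,0,0],"fingers":1},{"dp":[0,0,0],"dr":[0,0,0],"fingers":1}]'
```

```text
t: 11.95
position: [544.1, -16.8, 51.6]
orientation: [0.944, -0.329, -0.005, 0.001]
wrist_force: [-20.0, 7.2, 12.7]
width: 0.6
grasp_force: 10.7
```

```bash
python3 -m inch '[{"dp":[0,0,0],"dr":[0,0,0],"fingers":1},{"dp":[0,0,0],"dr":[0,0,0],"fingers":1},{"dp":[0,0,0],"dr":[0,0,0],"fingers":1},{"dp":[0,0,0],"dr":[0,0,0],"fingers":1},{"dp":[0,0,0],"dr":[0,0,0],"fingers":1}]'
```

```text
t: 12.45
position: [544.0, -16.8, 51.6]
orientation: [0.944, -0.329, -0.005, 0.001]
wrist_force: [-20.2, 6.6, 12.7]
width: 0.1
grasp_force: 10.7
```

The push is steady at about 20 N, and q≈0.62 matches the estimated roller position. I'm handing it in.

```bash
python3 -c "
from bench import robot
print(robot.hand_in())"
```

```text
the job is handed in; nothing more can be done
None
```

I handed the job in with the tensioner arm pushed past the pawl's click and held by the fingers against the idler roller with a steady push of about 20 N; the hand-in returned no verdict, and I saw nothing loose disturbed.

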